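# Raise the counterweighted guard window of a pipe threading machine to its mark

## Task

Open the sloping guard window of the pipe threader for loading: with the fingertips under its yellow lip, push the window up along its slope until the yellow pointer at the lip's left end stands against the red clip on the side rail, then let go and move clear. Push it only from beneath: do not pinch the lip, press on its top or shift the red clip, and leave the oil bottle, coupling, tin and wrench where they are.

Things in the scene. Friction and masses are not known exactly. Their poses are not given: they have to be found in the camera images.
- guard: green fixed enclosure, 380 deep, 370 wide, 360 high; origin at table level, middle of its front's foot; x to its back, y left, z up; yaw within 0.25 rad. Its front leans back 45 deg: in this frame up-slope U = (.707,0,.707), outward normal N = (-.707,0,.707). The slope starts 12 mm behind the front, 65 mm up, is 420 long; side rails 34 wide, centred 166 either side, stand 6 mm proud of the pane
- window (a joint): travel of the window up its slope (along U), in m, 0 = shut, 0.195 = fully up. Clear pane in an aluminium frame, 200 mm long, 290 mm wide. It is counterweighted: 2 to 7 N along the slope moves it slowly, and it stays where it is left
- lip_underside (a point): middle of the underside of the window's lip, 20 mm out from the pane. The lip is a shelf 250 mm wide (y), 42 mm deep (out along N), 16 mm thick (along U): lower 8 mm black rubber, upper 8 mm yellow. Its flat underside faces down the slope; below it lie 60 mm of free window face. Moves with the window; axes: x up the slope (U), y left, z out of the pane (N)
- pointer_tip (a point): tip of the small yellow pointer, 5 mm wide, that sticks out of the window at the left end of the lip, over the left side rail; moves with the window, 8 mm up the slope from lip_underside; same axes
- mark (a joint): where the red clip is set on the left side rail, in m on the same scale as window: when both are equal, the pointer stands exactly at the middle of the clip
- mark_centre (a point): middle of the inner edge of the red clip (16 mm along the slope, 22 mm wide, 7 mm high) on the left side rail, beside the pointer's path; axes: x up the slope (U), y to the left, z out of the pane (N). It is a stiff friction clip: it must not be moved
- oil: blue bottle of cutting oil with red cap, 60 mm diameter, 150 mm high, standing loose to the right of the guard; origin under its centre
- coupling: steel pipe coupling, a ring 60 mm outside diameter, 55 mm high, standing loose ahead of the guard on the left; origin under its centre
- wrench: wrench lying loose ahead of the guard on the right, about 180 mm long, 8 mm high; origin at its middle underneath
- tin: open red tin, 76 mm diameter, 70 mm high, standing loose to the left of the guard; origin under its centre

How it is judged (in metres and radians):
On the way, in this order (a step that is already met when the one before it is completed fails the run):
1. the fingers press against the underside of the lip (contact force between the fingers and window_c0 above 1 N), for 0.1 s.
2. the pointer stands against the red clip (x of pointer_tip in the frame of mark_centre between -0.008 and 0.008 m), for 0.1 s.
At the end, for the whole second after the job is handed in: The pointer tip is within 8 mm of the clip's middle along the slope (within the clip's 16 mm width), the window is at rest and the clip is where it was (5 mm) (all of step 2 and velocity of joint window between -0.005 and 0.005 m/s and distance of mark_centre from where it was at the start of the episode below 0.005 m); the robot touches nothing.
It fails at once if the lip is pinched or pressed on its yellow upper half (contact force between the fingers and window_c1 above 2 N).
It fails at once if the red clip is shifted more than 5 mm (distance of mark_centre from where it was at the start of the episode above 0.005 m).
It fails at once if the oil bottle, coupling, tin or wrench is lifted or moved more than 15 mm (distance of any of oil, coupling, tin, wrench from where it was at the start of the episode above 0.015 m).
It also fails if it takes over 48 s, if anything falls off the work surface, if the arm or the gripper's body presses on something with over 40 N, if the wrist force passes 120 N, or if a joint passes its speed limit or range.

## Robot

A 6-joint arm with a two-finger parallel gripper is mounted at the origin on the work surface. World frame = base frame: x ahead of the robot, y to its left, z up, the work surface at z = 0. Lengths are in mm, angles in degrees, forces in N, time in s.
With the tool pointing down it reaches from about 300 to 825 mm from the base axis. Payload 5.4 kg.
Tool frame: the origin (TCP) lies midway between the tips of the shut fingers; the grasp point (between the pads) lies behind it (arm.grip_depth is the z of the grasp point in the tool frame, in mm); z points along the fingers, y is the line along which they close (so a half turn about z gives the same grasp; the last joint's range is limited). The gripper opens to 92 mm and grips with 3 to 60 N. Pads are 20 mm wide; open, the fingers measure 128 mm over their backs; the gripper's body (75 mm by 189 mm) begins 69 mm behind the grasp point.
Start: joints at [-81.022, 9.076, 91.501, -0, 79.423, -12.038], TCP at [206.188, -536.743, 214.601] pointing down, gripper open.
Joint ranges: [-166.64, 166.64], [-54.1, 131.32], [10.49, 154.53], [-73.88, 253.88], [9.74, 151.15], [-171.62, 171.62]. Speed limits (degrees/s): [147.25, 147.25, 180, 180, 180, 180].

## Interface

Orientations are given as a 3x3 rotation matrix whose columns are the frame's x, y, z axes.
In Python, from workcell import arm gives the robot as it stands.
- The arm moves only by the tool send_rows, never from a script. Its argument "deltas" is a list of rows, each an object with "dr": the turn, a rotation vector about the tool's x, y, z in units of 6 degrees (1.0 is 6 degrees), a list of three; "slide": the shift along the tool's x, y, z in units of 50 mm (1.0 is 50 mm), a list of three; "fingers": the finger opening in mm, from 0 to 91.9. In form: [{"dr": [wx, wy, wz], "slide": [dx, dy, dz], "fingers": fingers}, ...]. A call has 1 to 10 rows; each row shifts and turns the commanded pose from where the row before left it, along the tool's axes as they then stand; what a row does not reach is not made up. A row lasts 1/8 s, in which the tool goes at most 62.5 mm and 10.7 degrees, less where a joint would pass 70% of its speed; a pose out of reach is approached as far as the arm can. A call is refused whole if a number of a shift passes 1 or a number of a turn 1, either way. A call with a gripper value outside its range is refused whole. The fingers move at their own pace and stop on an object; the grip force is fixed at half the most. Time passes only in rows, so rows that do not move let the fingers close. It gives the time, the measured TCP pose, the force, the opening and the grip force at its end, in the units of the state.
- arm.sense(): the state, without advancing time (a new reading comes with each control period).
- arm.camera(name): name is "scene" or "top" or "wrist"; returns a dict with "pixels" (420x560x3 uint8, blue, green, red), "fovy" (degrees; the focal length in pixels is half the picture's height over the tangent of half this angle, whatever the lens; pixels are square), "cx", "cy" (the principal point, pixels), "view" (4x4, takes a point from world to camera coordinates). Camera axes: x right, y up, looking along -z (the intrinsics and any distortion apply to the point x, -y, -z); pixel columns grow to the right and rows downward; lengths in mm; the calibration is good to about 2 mm. A picture is of the moment at which its call begins. There is no depth.
- arm.sign_off(): hands the job in; it is judged then, once.
Trained networks look in the newest picture that a camera, given by its name, has taken for a name from the list of things; names that differ only in an ending like _2 or _b are one class to them, and where a whole thing is asked for, a point or a joint stands for the part that bears it (a point fixed in the world has none). Each returns a list of dicts, best first, with "score" (0 to 1); they miss things now and then, are a little off and sometimes report something else, mostly with a low value. They report only what shows in the picture. A call takes as long as a camera call.
- arm.find_in(query, camera): "box" ([centre column, centre row, width, height] as shares, 0 to 1, of the picture: columns of its width, rows of its height, round what is visible of it).
- arm.masks_of(query, camera): "pixels" (420x560 bool, what is visible of it) and "box" ([centre column, centre row, width, height] as shares, 0 to 1, of the picture: columns of its width, rows of its height, round what is visible of it).
- arm.landmark_of(query, camera): "centre" ([column, row] as shares, 0 to 1, of the picture: columns of its width, rows of its height: a listed point, or the origin of a listed thing).
The state is a dict: "clock": time; "qpos": joint angles; "joint_velocities": joint speeds; "joint_torque": joint torques, N m; "ee_pos": TCP position; "tool_rot": TCP orientation; "force": force on the tool from outside, world axes, zero at the start; "moment": the same for the moment, N m; "gripper_width": opening from 0.0 (shut) to 1.0 (fully open); "finger_force": force on a finger pad.
Only numpy, scipy, OpenCV 4.12 (cv2) and the standard library are available. Lean on these libraries where they do the work, as an engineer would, in place of code of your own. Each camera call takes 0.05 s, during which the arm holds its last target. There are 200 camera calls.

## Working session

There is one attempt and no reset: what is moved stays moved. The work goes in short steps, Python scripts to look and compute and a tool call to move; the robot and the scene stay as the last step left them, time stands still between calls to the robot, and variables do not carry over. Pictures are saved under pics/ and viewed, at most 10 in all, crops included, and the job is handed in when it is done.

Besides the shell and the picture viewer there is one more tool, called after ">>>" as a command line: name --argument value ..., lists and objects as JSON in quotes. send_rows: Moves the arm, as the interface text tells. Its arguments: {"type":"object","properties":{"deltas":{"type":"array"}},"required":["deltas"]}

```bash
mkdir -p pics; cat > h.py <<'E'
import numpy as np, cv2
from workcell import arm
def cam(n):
    c=arm.camera(n); V=np.array(c["view"]); f=210/np.tan(np.radians(c["fovy"])/2); return c,V,f
def proj(p,c,V,f):
    q=V[:3,:3]@np.array(p)+V[:3,3]; return np.array([c["cx"]+f*q[0]/-q[2], c["cy"]+f*q[1]/q[2]])
def ray(px,c,V,f):
    d=np.array([(px[0]-c["cx"])/f,-(px[1]-c["cy"])/f,-1]); R=V[:3,:3]; d=R.T@d; return -R.T@V[:3,3], d/np.linalg.norm(d)
E
python3 - <<'E'
from h import *
ims=[]
for n in ["scene","top"]:
    c,V,f=cam(n); ims.append(c["pixels"]); cv2.imwrite(f"pics/{n}0.png",cv2.resize(c["pixels"],(800,600)))
    print(n,[k for k in c],c["fovy"],c["cx"],c["cy"],(-V[:3,:3].T@V[:3,3]).round())
    for q in ["guard","lip_underside","pointer_tip","mark_centre","oil","coupling","wrench","tin"]:
        print(q,[(np.round(np.array(r["centre"])*[560,420],1),round(r["score"],2)) for r in arm.landmark_of(q,n)[:2]])
E
```

```text
scene ['pixels', 'fovy', 'cx', 'cy', 'view'] 46.82997512806389 275.8641146608943 221.54272836477358 [449. 687. 884.]
guard [(array([305.9, 244.6]), 0.98)]
lip_underside [(array([281.8, 206.3]), 0.81)]
pointer_tip [(array([269.1, 267.4]), 0.82)]
mark_centre [(array([247.4, 251.6]), 0.62)]
oil [(array([304.2, 160.4]), 0.92), (array([276.2, 202.6]), 0.7)]
coupling [(array([337.1, 316.6]), 0.95)]
wrench [(array([327.3, 184.8]), 0.62)]
tin [(array([252.5, 369.3]), 0.85)]
top ['pixels', 'fovy', 'cx', 'cy', 'view'] 54.01303729006692 272.3395193208603 206.7083825526229 [ 452.   26. 1133.]
guard [(array([276.8, 223. ]), 0.56)]
lip_underside [(array([274.3, 201.5]), 0.69)]
pointer_tip [(array([208.2, 204. ]), 0.82)]
mark_centre [(array([203.9, 179.2]), 0.47), (array([209.5, 199.6]), 0.21)]
oil [(array([376.7, 210.2]), 0.59)]
coupling [(array([216.3, 252.3]), 0.77)]
wrench [(array([351.3, 239. ]), 0.7), (array([273.6, 203.9]), 0.58)]
tin [(array([167.1, 199.3]), 0.63)]
```

```bash
ls pics
```

```text
scene0.png
top0.png
```

View pics/scene0.png

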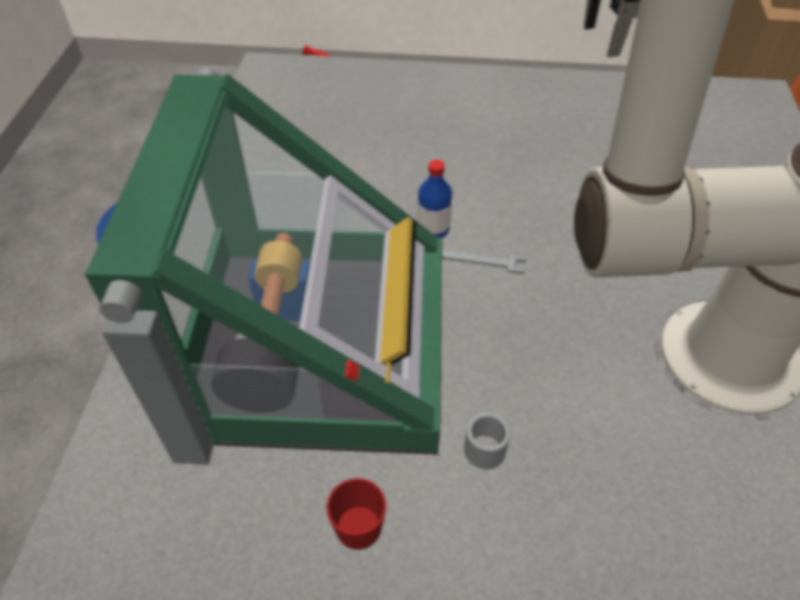

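View pics/top0.png

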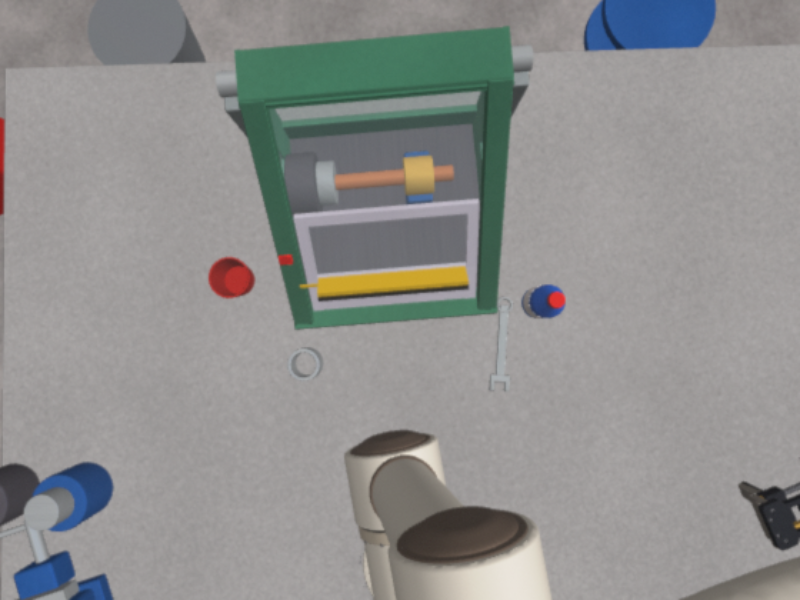

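```bash
cat > fit.py <<'E'
from h import *
from scipy.optimize import least_squares
r2=.5**.5
def G(x,y,yaw,p):
    c,s=np.cos(yaw),np.sin(yaw); return np.array([x+c*p[0]-s*p[1], y+s*p[0]+c*p[1], p[2]])
S=lambda u,y,n:(12+r2*(u-n),y,65+r2*(u+n))
k=.7
C={n:cam(n) for n in ["scene","top"]}
# (cam, px in 800 img, function of l,m)
obs=[("top",(236,52),lambda l,m:(380,185,360)),("top",(508,30),lambda l,m:(380,-185,360)),
("top",(297,328),lambda l,m:(0,185,60)),("top",(498,312),lambda l,m:(0,-185,60)),
("top",(320,300),lambda l,m:S(l,125,42)),("top",(468,290),lambda l,m:S(l,-125,42)),
("top",(301,286),lambda l,m:S(l+8,158,10)),("top",(291,260),lambda l,m:S(m,158,10)),
("scene",(438,450),lambda l,m:(0,185,0)),
("scene",(384,362),lambda l,m:S(l+16,125,42)),("scene",(411,220),lambda l,m:S(l+16,-125,42)),
("scene",(388,380),lambda l,m:S(l+8,158,10)),("scene",(354,363),lambda l,m:S(m,158,10))]
def res(v):
    return np.concatenate([proj(G(v[0],v[1],v[2],f(v[3],v[4])),*C[n])-np.array(p)*k for n,p,f in obs])
r=least_squares(res,[500,50,0.1,80,130],loss="soft_l1"); v=r.x
if __name__=="__main__":
    print(v.round(3)); print(res(v).reshape(-1,2).round(1))
    for n,p,f in obs: print(n,p,G(*v[:3],f(*v[3:])).round())
    def floor(n,px,z):
        o,d=ray(px,*C[n]); return (o+d*(z-o[2])/d[2]).round()
    print(floor("top",(305*k,364*k),55),floor("top",(556*k,300*k),150),floor("top",(505*k,300*k),4),floor("top",(500*k,388*k),4))
    print(G(*v[:3],S(v[3],0,20)))
E
python3 fit.py
```

```text
[4.55011e+02 3.20520e+01 5.70000e-02 8.42640e+01 1.50731e+02]
[[-0.4 -1.4]
 [ 1.2 -2.6]
 [-1.4  0.8]
 [-0.4  0.7]
 [-0.8  1.2]
 [ 0.4 -0.1]
 [-0.9  0.8]
 [ 1.8  0.3]
 [-0.4  2.5]
 [12.5 -9.4]
 [-1.4 -3.1]
 [-0.3  1.2]
 [-0.  -0.8]]
top (236, 52) [824. 238. 360.]
top (508, 30) [ 845. -131.  360.]
top (297, 328) [445. 217.  60.]
top (498, 312) [ 466. -153.   60.]
top (320, 300) [490. 159. 154.]
top (468, 290) [504. -90. 154.]
top (301, 286) [516. 194. 137.]
top (291, 260) [557. 196. 179.]
scene (438, 450) [445. 217.   0.]
scene (384, 362) [501. 160. 166.]
scene (411, 220) [515. -90. 166.]
scene (388, 380) [516. 194. 137.]
scene (354, 363) [557. 196. 179.]
[380. 200.  55.] [ 484. -235.  150.] [ 491. -177.    4.] [ 324. -162.    4.]
[512.35978143  35.3110687  138.7256238 ]
```

```bash
cat > plan.py <<'E'
from fit import *
from scipy.spatial.transform import Rotation as Rn
import sys
s=arm.sense(); p=np.array(s["ee_pos"]); R=np.array(s["tool_rot"])
yaw=v[2]; c_,s_=np.cos(yaw),np.sin(yaw); A=np.array([[c_,-s_,0],[s_,c_,0],[0,0,1]])
U=A@[r2,0,r2]; N=A@[-r2,0,r2]; Y=A@[0,1,0]
def target(u,y,n): return G(*v[:3],S(u,y,n))
def goal(sign):
    z=-N; y=sign*Y; return np.column_stack([np.cross(y,z),y,z])
def to(t): return (R.T@(np.array(t)-p)/50).round(3)
E
python3 - <<'E'
from plan import *
print(p,R.round(3),s["force"],arm.grip_depth)
for g in (1,-1):
    print(g,goal(g).round(3),(np.degrees(Rn.from_matrix(R.T@goal(g)).as_rotvec())/6).round(3))
a=target(v[3]-45,0,90); print(a,target(v[3]-10,0,10))
print("to (330,20,320)",to([330,20,320]))
E
```

```text
[ 206.16266239 -536.73439322  214.59595767] [[ 0.933  0.359 -0.   ]
 [ 0.359 -0.933  0.   ]
 [-0.    -0.    -1.   ]] [0.09841376 0.21634175 0.23168906] -18.700000000000003
1 [[-0.706 -0.057  0.706]
 [-0.04   0.998  0.04 ]
 [-0.707  0.    -0.707]] [-10.416  -1.628 -25.146]
-1 [[ 0.706  0.057  0.706]
 [ 0.04  -0.998  0.04 ]
 [ 0.707 -0.    -0.707]] [-1.163  7.439  2.806]
[431.17345696  30.69796576 156.40329333] [512.35978143  35.3110687  124.58348818]
to (330,20,320) [ 6.305 -9.506 -2.108]
```

>>> send_rows --deltas '[{"dr":[0,0,0],"slide":[0.63,-0.95,-0.21],"fingers":0},{"dr":[0,0,0],"slide":[0.63,-0.95,-0.21],"fingers":0},{"dr":[0,0,0],"slide":[0.63,-0.95,-0.21],"fingers":0},{"dr":[0,0,0],"slide":[0.63,-0.95,-0.21],"fingers":0},{"dr":[0,0,0],"slide":[0.63,-0.95,-0.21],"fingers":0},{"dr":[0,0,0],"slide":[0.63,-0.95,-0.21],"fingers":0},{"dr":[0,0,0],"slide":[0.63,-0.95,-0.21],"fingers":0},{"dr":[0,0,0],"slide":[0.63,-0.95,-0.21],"fingers":0},{"dr":[0,0,0],"slide":[0.63,-0.95,-0.21],"fingers":0},{"dr":[0,0,0],"slide":[0.63,-0.95,-0.21],"fingers":0}]'

```text
clock: 2.35
ee_pos: [330.0, 21.4, 320.3]
tool_rot: [[0.934, 0.358, 0.002], [0.358, -0.934, -0.001], [0.002, 0.001, -1.0]]
force: [1.1, -0.6, 0.2]
gripper_width: 0.006
finger_force: 0.0
```

>>> send_rows --deltas '[{"dr":[-0.145,0.93,0.35],"slide":[0,0,0],"fingers":0},{"dr":[-0.145,0.93,0.35],"slide":[0,0,0],"fingers":0},{"dr":[-0.145,0.93,0.35],"slide":[0,0,0],"fingers":0},{"dr":[-0.145,0.93,0.35],"slide":[0,0,0],"fingers":0},{"dr":[-0.145,0.93,0.35],"slide":[0,0,0],"fingers":0},{"dr":[-0.145,0.93,0.35],"slide":[0,0,0],"fingers":0},{"dr":[-0.145,0.93,0.35],"slide":[0,0,0],"fingers":0},{"dr":[-0.145,0.93,0.35],"slide":[0,0,0],"fingers":0},{"dr":[0,0,0],"slide":[0,0,0],"fingers":0}]'

```text
clock: 3.48
ee_pos: [443.7, 22.0, 333.1]
tool_rot: [[0.767, 0.062, 0.638], [0.046, -0.998, 0.043], [0.64, -0.004, -0.769]]
force: [-0.1, 0.2, -0.1]
gripper_width: 0.006
finger_force: 0.0
```

```bash
python3 - <<'E'
from plan import *
print(p,R.round(3),s["clock"],np.round(s["qpos"],1),s["gripper_width"])
print((np.degrees(Rn.from_matrix(R.T@goal(-1)).as_rotvec())/6).round(3), to(target(v[3]-45,0,90)))
c,V,f=cam("wrist"); cv2.imwrite("pics/w1.png",cv2.resize(c["pixels"],(800,600)))
E
```

```text
[443.80130312  21.63012282 334.26817896] [[ 0.767  0.062  0.639]
 [ 0.046 -0.998  0.042]
 [ 0.64  -0.003 -0.768]] 3.575 [-28.3 -54.1 132.5  21.5  67.8  56.1] 0.005977335000325675
[-0.056  0.867  0.021] [-2.462 -0.187  2.579]
```

View pics/w1.png

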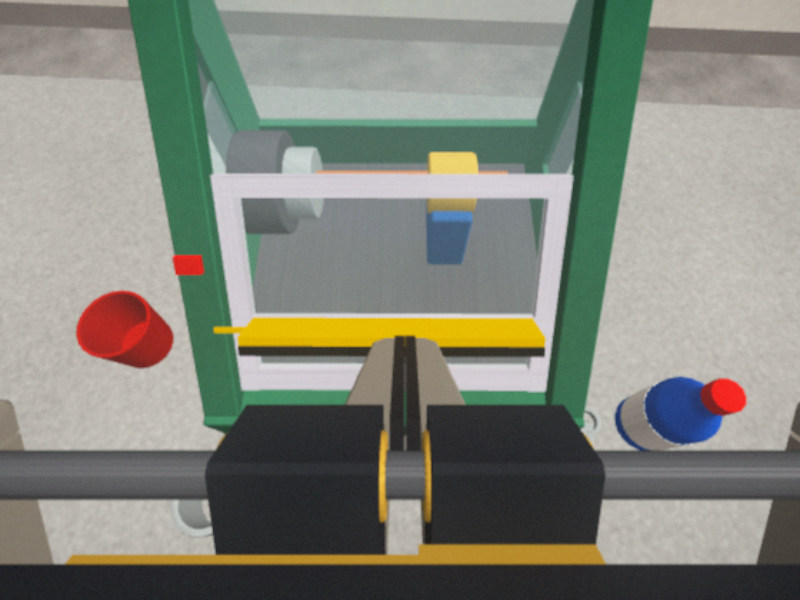

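```bash
python3 - <<'E'
from plan import *
t=target(v[3]-27,0,68); print(t,to(t))
E
```

```text
[459.41217851  32.3025233  153.57486621] [-2.078 -0.189  2.985]
```

>>> send_rows --deltas '[{"dr":[0,0,0],"slide":[-0.35,-0.03,0.5],"fingers":0},{"dr":[0,0,0],"slide":[-0.35,-0.03,0.5],"fingers":0},{"dr":[0,0,0],"slide":[-0.35,-0.03,0.5],"fingers":0},{"dr":[0,0,0],"slide":[-0.35,-0.03,0.5],"fingers":0}]'

```text
clock: 4.22
ee_pos: [454.3, 28.5, 212.1]
tool_rot: [[0.766, 0.062, 0.64], [0.046, -0.998, 0.042], [0.641, -0.003, -0.767]]
force: [-0.2, -0.1, 0.3]
gripper_width: 0.001
finger_force: 0.0
```

```bash
python3 - <<'E'
from plan import *
print(p,R[:,2],np.round(s["qpos"],1))
t=target(v[3]-27,0,68); print(t,to(t),(np.degrees(Rn.from_matrix(R.T@goal(-1)).as_rotvec())/6).round(3))
E
```

```text
[452.43639707  29.47015416 208.49568903] [ 0.63444031  0.04441193 -0.77169494] [-25.3 -50.1 144.6  23.2  52.2  52.4]
[459.41217851  32.3025233  153.57486621] [-0.589 -0.041  0.939] [-0.08   0.918 -0.002]
```

Kinematics OK; go on to the entry point.

>>> send_rows --deltas '[{"dr":[0,0,0],"slide":[-0.29,-0.02,0.47],"fingers":0},{"dr":[0,0,0],"slide":[-0.29,-0.02,0.47],"fingers":0},{"dr":[0,0,0],"slide":[0,0,0],"fingers":0}]'

```text
clock: 4.7
ee_pos: [461.3, 31.6, 157.1]
tool_rot: [[0.768, 0.062, 0.637], [0.044, -0.998, 0.043], [0.639, -0.005, -0.769]]
force: [-1.4, 0.1, 0.1]
gripper_width: 0.005
finger_force: 0.0
```

```bash
python3 - <<'E'
from plan import *
print(p,R[:,2],np.round(s["qpos"],1),s["force"])
t=target(v[3]-25,0,12); print(t,to(t),(np.degrees(Rn.from_matrix(R.T@goal(-1)).as_rotvec())/6).round(3))
c,V,f=cam("wrist"); cv2.imwrite("pics/w2.png",cv2.resize(c["pixels"],(800,600)))
for q in ["lip_underside","pointer_tip","mark_centre"]:
    print(q,[(np.round(np.array(r["centre"])*[800,600],1),round(r["score"],2)) for r in arm.landmark_of(q,"wrist")[:2]])
for a in (S(v[3]+8,158,10),S(v[4],158,13),S(v[3],125,42),S(v[3],-125,42)): print(proj(G(*v[:3],a),c,V,f)/.7)
print(proj(p,c,V,f)/.7)
E
```

```text
[462.73860565  30.85576674 159.98131676] [ 0.64122468  0.04142026 -0.76623448] [-23.9 -43.4 147.4  26.2  42.5  48.5] [ 0.40051742 -0.05225282  0.46087446]
[500.35832477  34.62913174 115.39110002] [ 0.006 -0.027  1.169] [-0.048  0.836  0.015]
lip_underside [(array([392.2, 271.6]), 0.97)]
pointer_tip [(array([ 87.3, 246.6]), 0.65)]
mark_centre [(array([ 51.4, 126. ]), 0.87)]
[ 94.3132423  253.35912359]
[ 60.00158721 132.78435533]
[125.06264041 289.28992125]
[678.11416065 290.78022417]
[403.89015224 360.01751794]
```

View pics/w2.png

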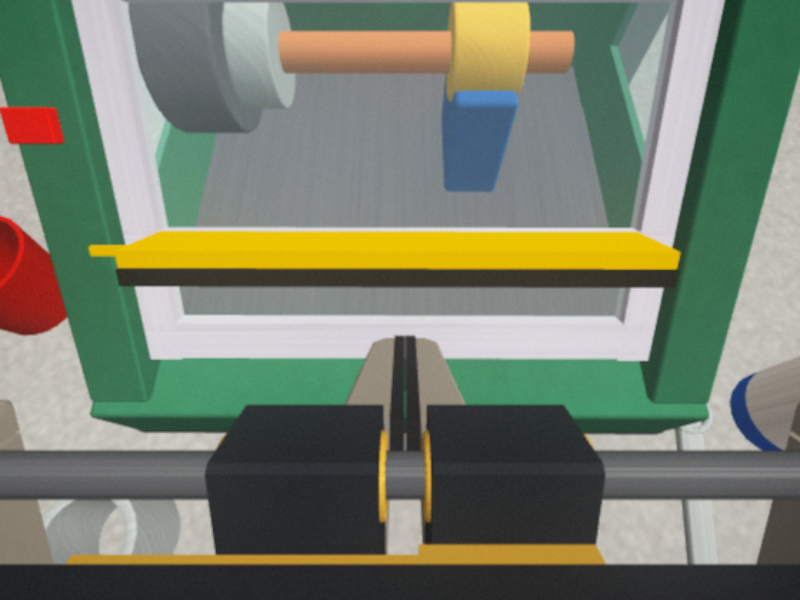

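>>> send_rows --deltas '[{"dr":[0,0,0],"slide":[0,-0.02,0.35],"fingers":0},{"dr":[0,0,0],"slide":[0,0,0.35],"fingers":0},{"dr":[0,0,0],"slide":[0,0,0.38],"fingers":0},{"dr":[0,0.8,0],"slide":[0,0,0],"fingers":0},{"dr":[0,0,0],"slide":[0,0,0],"fingers":0}]'

```text
clock: 5.62
ee_pos: [495.4, 34.7, 115.4]
tool_rot: [[0.712, 0.061, 0.7], [0.04, -0.998, 0.046], [0.701, -0.005, -0.713]]
force: [-0.9, 0.1, 0.4]
gripper_width: 0.008
finger_force: 0.0
```

```bash
python3 - <<'E'
from plan import *
print(p,R[:,2],np.round(s["qpos"],1),s["force"])
t=target(v[3]-10,0,14); print(t,to(t),(np.degrees(Rn.from_matrix(R.T@goal(-1)).as_rotvec())/6).round(3))
E
```

```text
[496.97541832  34.11691275 117.59837207] [ 0.7020901   0.04479655 -0.71067768] [-22.  -29.9 147.9  42.8  26.7  31.8] [ 0.84541751 -0.11667828  0.86841191]
[509.53590927  35.15061294 127.4119153 ] [ 0.317 -0.006  0.038] [-0.047  0.048  0.011]
```

>>> send_rows --deltas '[{"dr":[0,0,0],"slide":[0.1,0,0],"fingers":0},{"dr":[0,0,0],"slide":[0.1,0,0],"fingers":0},{"dr":[0,0,0],"slide":[0.06,0,0],"fingers":0},{"dr":[0,0,0],"slide":[0.06,0,0],"fingers":0},{"dr":[0,0,0],"slide":[0.06,0,0],"fingers":0},{"dr":[0,0,0],"slide":[0.06,0,0],"fingers":0}]'

```text
clock: 6.48
ee_pos: [510.8, 35.8, 130.1]
tool_rot: [[0.712, 0.062, 0.699], [0.042, -0.998, 0.046], [0.701, -0.004, -0.714]]
force: [-6.5, -2.5, -0.4]
gripper_width: 0.007
finger_force: 2.7
```

```bash
cat > meas.py <<'E'
from plan import *
w=cam("wrist"); b=w[0]["pixels"]; cv2.imwrite("pics/%s.png"%sys.argv[1],cv2.resize(b,(800,600)))
print(p,s["force"],s["clock"])
def onslope(px,y=None,n=10):
    o,d=ray(px,*w); q0=G(*v[:3],S(0,0,n)); t=((q0-o)@N)/(d@N); q=o+d*t-q0; return q@U,q@Y
for q in ["lip_underside","pointer_tip","mark_centre"]:
    for r in arm.landmark_of(q,"wrist")[:1]:
        px=np.array(r["centre"])*[560,420]; print(q,(px/.7).round(),round(r["score"],2),np.round(onslope(px,n=20 if q[0]=="l" else 10),1))
# red clip blob by colour, yellow pointer rows
h=cv2.cvtColor(b,cv2.COLOR_BGR2HSV); red=((h[...,0]<6)|(h[...,0]>174))&(h[...,1]>150)
n,_,st,ce=cv2.connectedComponentsWithStats(red.astype(np.uint8))
for i in range(1,n):
    if st[i,4]>40: print("red",st[i],(ce[i]/.7).round(),np.round(onslope(ce[i],n=13),1))
yel=(abs(h[...,0].astype(int)-25)<5)&(h[...,1]>150)&(h[...,2]>120)
for c0 in range(0,130,6):
    rr=np.where(yel[:,c0])[0]
    if len(rr): print("yel",c0,rr.min(),rr.max(),np.round(onslope((c0,rr.mean()),n=10),1))
E
python3 meas.py w3
```

```text
[511.05052667  35.7883935  130.46843293] [-2.92286614 -0.65831826 -2.30519975] 6.575
lip_underside [399. 341.] 0.92 [87.9  2.4]
pointer_tip [ 16. 310.] 0.85 [ 97.1 159.6]
yel 12 214 223 [ 96.  159.5]
yel 18 214 223 [ 96.  155.9]
yel 24 214 234 [ 92.6 153.1]
yel 30 214 237 [ 91.7 149.8]
yel 36 214 237 [ 91.7 146.2]
yel 42 214 237 [ 91.7 142.7]
yel 48 212 393 [ 88.4 139.8]
yel 54 210 393 [ 82.7 137.3]
yel 60 207 393 [ 84.5 133.4]
yel 66 205 393 [ 88.4 129.1]
yel 72 203 393 [ 89.3 125.3]
yel 78 202 393 [ 84.7 122.6]
yel 84 202 391 [ 89.8 118.1]
yel 90 202 392 [ 92.4 114.1]
yel 96 202 392 [ 87.2 111.4]
yel 102 202 390 [ 92.5 107. ]
yel 108 202 393 [ 89.7 103.9]
yel 114 202 389 [92.5 99.9]
yel 120 202 392 [92.5 96.4]
yel 126 202 392 [87.3 93.5]
```

>>> send_rows --deltas '[{"dr":[0,0,0],"slide":[0.09,0,0],"fingers":0},{"dr":[0,0,0],"slide":[0.09,0,0],"fingers":0},{"dr":[0,0,0],"slide":[0.09,0,0],"fingers":0},{"dr":[0,0,0],"slide":[0.09,0,0],"fingers":0},{"dr":[0,0,0],"slide":[0.09,0,0],"fingers":0},{"dr":[0,0,0],"slide":[0.09,0,0],"fingers":0},{"dr":[0,0,0],"slide":[0.09,0,0],"fingers":0},{"dr":[0,0,0],"slide":[0.09,0,0],"fingers":0},{"dr":[0,0,0],"slide":[0.05,0,0],"fingers":0},{"dr":[0,0,0],"slide":[0,0,0],"fingers":0}]'

```text
clock: 8.02
ee_pos: [540.0, 36.9, 159.9]
tool_rot: [[0.709, 0.061, 0.703], [0.042, -0.998, 0.045], [0.704, -0.003, -0.71]]
force: [-1.6, 2.0, -3.4]
gripper_width: 0.007
finger_force: 1.9
```

```bash
cat > m2.py <<'E'
from plan import *
print(p,s["force"],s["clock"])
out=[]
for n,x0,y0 in [("top",180,150),("scene",215,215)]:
    w=C[n]; b=w[0]["pixels"]
    out.append(cv2.resize(b[y0:y0+60,x0:x0+80],(640,480),interpolation=cv2.INTER_CUBIC)[:, :400 if n=="top" else 400])
    for q in ["pointer_tip","mark_centre"]:
        for r in arm.landmark_of(q,n)[:1]:
            px=np.array(r["centre"])*[560,420]; o,d=ray(px,*w); q0=G(*v0[:3],S(0,0,10)); t=((q0-o)@N)/(d@N); qq=o+d*t-q0
            print(n,q,px.round(1),((px-[x0,y0])*8).round(),round(r["score"],2),(qq@U).round(1),(qq@Y).round(1))
cv2.imwrite("pics/%s.png"%sys.argv[1],np.hstack(out))
E
sed -i 's/^from plan import \*/from plan import *\nv0=[455.011,32.052,.057]; yaw=.057; A=np.array([[np.cos(yaw),-np.sin(yaw),0],[np.sin(yaw),np.cos(yaw),0],[0,0,1]]); U=A@[r2,0,r2]; N=A@[-r2,0,r2]; Y=A@[0,1,0]/' m2.py
python3 m2.py z1
```

```text
[539.99655486  36.683631   159.95894726] [-2.42121267  0.95459661 -2.07890373] 8.125
top pointer_tip [205.7 185.2] [206. 282.] 0.57 142.0 159.2
top mark_centre [206.  180.7] [208. 245.] 0.42 155.3 156.0
scene pointer_tip [250.8 258.4] [287. 347.] 0.72 142.7 164.7
scene mark_centre [248.6 249. ] [269. 272.] 0.41 150.0 148.1
```

View pics/z1.png

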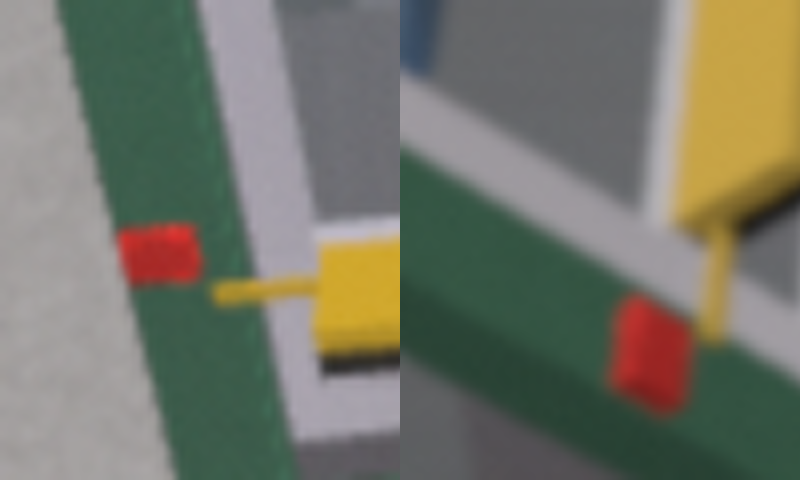

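```bash
cat > m3.py <<'E'
from fit import *
v=[455.011,32.052,.057]
def blob(b):
    h=cv2.cvtColor(b,cv2.COLOR_BGR2HSV); red=((h[...,0]<8)|(h[...,0]>172))&(h[...,1]>130)
    n,_,st,ce=cv2.connectedComponentsWithStats(red.astype(np.uint8))
    c=[(st[i,4],ce[i]) for i in range(1,n) if 190<ce[i][0]<260 and 165<ce[i][1]<275 and st[i,4]>8]; return max(c,key=lambda t:t[0])
def sil(m,y,w):
    P=np.array([proj(G(*v,S(m+a,y+bb,6+n)),*w) for a in(-8,8) for bb in (0,22) for n in (0,7)],np.float32)
    H=cv2.convexHull(P); M=cv2.moments(H); return np.array([M["m10"],M["m01"]])/M["m00"],M["m00"]
B={n:blob(C[n][0]["pixels"]) for n in C}; print(B)
r=least_squares(lambda q:np.concatenate([sil(q[0],q[1],C[n])[0]-B[n][1] for n in C]),[150,160]); print("clip m,y",r.x,r.fun,[sil(*r.x,C[n])[1] for n in C])
import json,sys
if len(sys.argv)>1:
    tip=dict(zip(("top","scene"),json.loads(sys.argv[1])))
    t=least_squares(lambda q:np.concatenate([proj(G(*v,S(*q)),*C[n])-tip[n] for n in C]),[140,160,10]); print("tip u,y,n",t.x,t.fun)
    for n0 in (6,8,10,12):
        t=least_squares(lambda q:np.concatenate([proj(G(*v,S(q[0],q[1],n0)),*C[n])-tip[n] for n in C]),[140,160]); print(n0,t.x,t.fun.round(1))
E
python3 m3.py "[[206.6,186.75],[254,257]]"
```

```text
{'scene': (np.int32(113), array([245.89380531, 259.07079646])), 'top': (np.int32(64), array([199.625   , 181.203125]))}
clip m,y [150. 160.] [1.37139667 0.64220669 0.4301514  1.63007955] [119.48106303112581, 71.98762578633614]
tip u,y,n [136.11241568 158.05924261   9.80568443] [-0.23278658 -0.02587187  0.02097879  0.30645778]
6 [133.69788848 156.73150471] [-0.6  0.7  0.9  0. ]
8 [134.96762394 157.42958324] [-0.4  0.3  0.4  0.2]
10 [136.23552071 158.12696837] [-0.2 -0.1 -0.   0.3]
12 [137.50156491 158.82365155] [-0.  -0.5 -0.5  0.5]
```

```bash
sed -i 's/\[150,160\])/[150,160],diff_step=.01)/; s/,np.float32)/).astype(np.float32)/' m3.py; python3 m3.py "[[206.6,186.75],[254,257]]"|grep clip
```

```text
clip m,y [153.75571616 160.41261692] [-0.25953432 -0.14197253 -0.088261    0.45349875] [120.18084079842083, 72.45408060832415]
```

>>> send_rows --deltas '[{"dr":[0,0,0],"slide":[0.07,0,0],"fingers":0},{"dr":[0,0,0],"slide":[0.07,0,0],"fingers":0},{"dr":[0,0,0],"slide":[0.07,0,0],"fingers":0},{"dr":[0,0,0],"slide":[0.05,0,0],"fingers":0},{"dr":[0,0,0],"slide":[0,0,0],"fingers":0}]'

```text
clock: 9.15
ee_pos: [548.5, 37.3, 167.9]
tool_rot: [[0.71, 0.061, 0.701], [0.041, -0.998, 0.045], [0.703, -0.003, -0.711]]
force: [-3.2, -1.5, -2.1]
gripper_width: 0.001
finger_force: 1.8
```

```bash
python3 m2.py z2
```

```text
[548.51548044  37.3164513  167.92572901] [-1.56643747 -1.37678357 -2.82371413] 9.25
top pointer_tip [201.4 185. ] [171. 280.] 0.92 143.7 169.1
top mark_centre [203.  181.7] [184. 254.] 0.57 153.1 163.5
scene pointer_tip [245.7 254.6] [245. 317.] 0.8 155.2 163.1
scene mark_centre [246.3 252.3] [250. 298.] 0.43 154.4 157.6
```

View pics/z2.png

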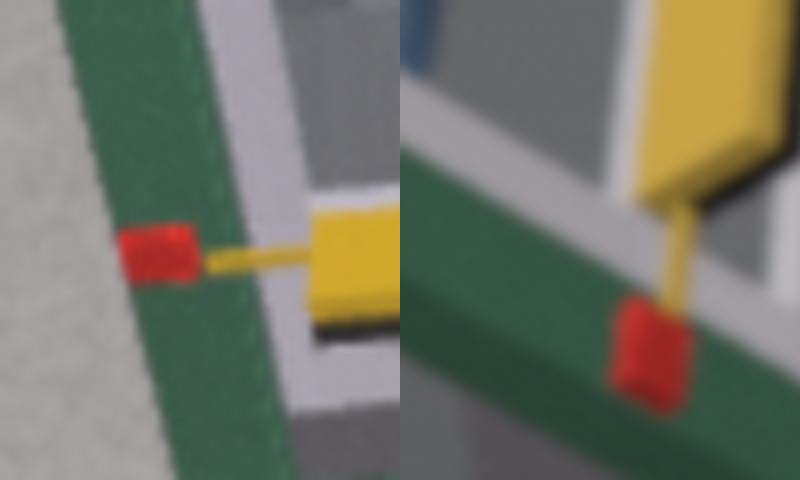

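>>> send_rows --deltas '[{"dr":[0,0,0],"slide":[0.04,0,0],"fingers":0},{"dr":[0,0,0],"slide":[0.04,0,0],"fingers":0},{"dr":[0,0,0],"slide":[0,0,0],"fingers":0},{"dr":[0,0,0],"slide":[0,0,0],"fingers":0}]'

```text
clock: 9.95
ee_pos: [551.4, 37.6, 170.9]
tool_rot: [[0.71, 0.061, 0.702], [0.041, -0.998, 0.045], [0.703, -0.003, -0.711]]
force: [-1.9, -2.3, -3.8]
gripper_width: 0.004
finger_force: 2.1
```

```bash
python3 m2.py z3
```

```text
[551.40374155  37.63965834 170.87624633] [-1.66991313 -3.47459797 -4.01051678] 10.05
top pointer_tip [202.  183.7] [176. 270.] 0.9 147.4 166.9
top mark_centre [203.5 179.9] [188. 239.] 0.41 158.3 161.4
scene pointer_tip [245.  252.8] [240. 302.] 0.66 157.2 160.2
scene mark_centre [248.6 252.9] [269. 303.] 0.47 149.1 156.1
```

View pics/z3.png

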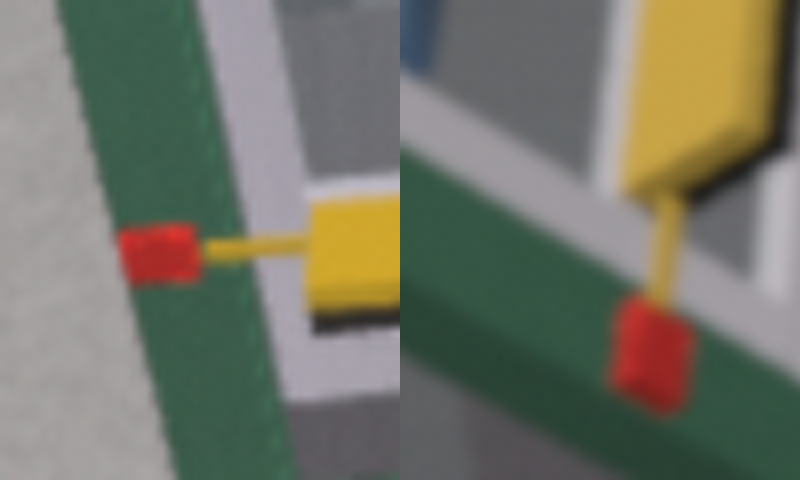

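>>> send_rows --deltas '[{"dr":[0,0,0],"slide":[-0.1,0,0],"fingers":0},{"dr":[0,0,0],"slide":[-0.2,0,0],"fingers":0},{"dr":[0,0,0],"slide":[0,0,0],"fingers":0},{"dr":[0,0,0],"slide":[0,0,-0.4],"fingers":0},{"dr":[0,0,0],"slide":[0,0,-0.4],"fingers":0},{"dr":[0,0,0],"slide":[0,0,-0.4],"fingers":0},{"dr":[0,0,0],"slide":[0,0,-0.4],"fingers":0},{"dr":[0,0,0],"slide":[0,0,0],"fingers":0},{"dr":[0,0,0],"slide":[0,0,0],"fingers":0}]'

```text
clock: 11.38
ee_pos: [484.8, 33.4, 217.0]
tool_rot: [[0.71, 0.061, 0.702], [0.041, -0.998, 0.046], [0.703, -0.003, -0.711]]
force: [0.1, 0.2, -0.7]
gripper_width: 0.005
finger_force: 0.0
```

```bash
python3 m2.py z4; python3 -c "
from workcell import arm;s=arm.sense();print(s['force'],s['joint_velocities'],s['qpos'])"
```

```text
[484.59583439  33.64446197 216.29807837] [-0.93130541  0.01481825 -0.05665917] 11.475
top pointer_tip [201.8 180.9] [175. 247.] 0.6 155.7 165.8
top mark_centre [203.  179.1] [184. 233.] 0.59 160.7 162.1
scene pointer_tip [246.3 251. ] [250. 288.] 0.67 154.7 155.0
scene mark_centre [247.6 252. ] [261. 296.] 0.68 151.6 155.5
[-0.2995966   0.39608918 -0.2633521 ] [-0.14547454 -0.35381778 -0.03772131 -0.00833387 -0.00308458  0.05707309] [-23.36133323 -45.8872542  144.00498347  27.43869302  44.01054445
  49.80800562]
```

View pics/z4.png

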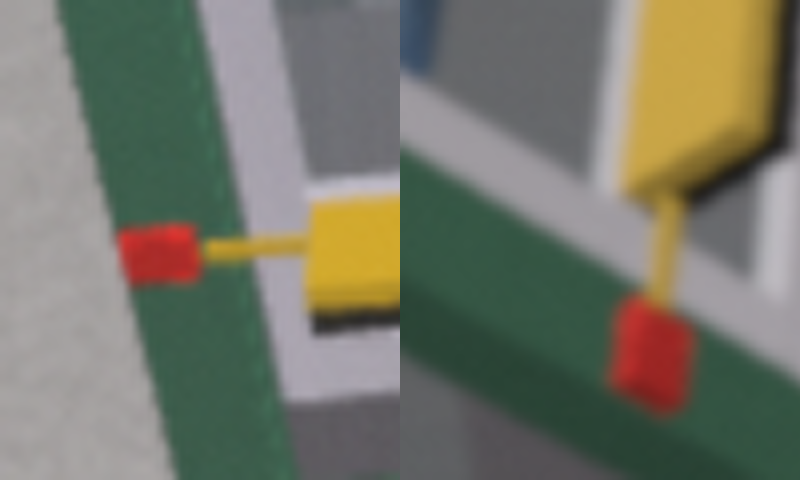

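The window has stayed where I left it: in the left (top) crop the pointer tip (203,251) meets the middle of the clip, and the right (scene) crop agrees at (659,305). The arm is clear of everything.

```bash
python3 -c "
from workcell import arm;print(arm.sign_off())"
```

```text
the job is handed in; nothing more can be done
None
```

I pushed the window up from beneath its lip until the pointer stood at the middle of the red clip, then backed the arm clear and handed the job in at about 11.5 s. The hand-in gave no verdict, but the last pictures showed the pointer and the clip where they should be.

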